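# Seat the whetstone and set the knife to its sharpening angle

### The job

Get the kitchen knife ready to sharpen: seat the whetstone flat and square, fully down in the recess of its bamboo holder, and let go of it. Then take the kitchen knife by its handle, lay the blade lightly down flat across the middle of the stone with the dial gauge uppermost, and rock it up on its edge, spine rising, until the gauge's swinging pointer settles on the broad 20-degree mark. Finish while still holding the knife there by hand, edge resting lightly on the stone and the knife touching nothing else, and leave the other things on the table alone.

Things in the scene. Friction and masses are not known exactly. Their poses are not given: they have to be found in the camera images.
- stone_center (a point): Centre of the loose whetstone, a plain block 150 x 50 x 25 mm of two layers of grit, lying flat on the table. x along its 150 mm length, y across its 50 mm width, z up. About 0.4 kg.
- holder_pocket (a point): Centre of the floor of the recess in the bamboo stone holder, 12 mm above the table. The recess is 155 x 55 mm, 10 mm deep, open at the top. x along its length, y across, z up. The seated stone's centre is 12.5 mm above this point, its top 37 mm above the table; either end may go first.
- holder: The bamboo stone holder, a block 200 x 80 mm, 22 mm high, standing firmly on the table (it does not move). Origin under its centre, on the table; axes as the recess.
- knife_grip (a point): Where to grip the kitchen knife: centre of its black handle's section, 35 mm behind the bolster. x along the knife to the tip, y from edge to spine (level at the start), z out of the face with the gauge (up at the start). The handle is a flat-sided bar, 26 mm along y, 20 mm along z, from 35 mm ahead of this point to 87 mm behind it; it juts out over the board's near edge, clear of the table.
- edge_mid (a point): Point on the knife's cutting edge straight below the gauge: 105 mm towards the tip from the grip point and 29 mm to the -y side of it, same axes. The edge is straight from 65 mm behind this point to 40 mm ahead of it. This is the part to rest on the stone.
- knife: The kitchen knife, blade flat on the board. Origin on the blade's lower face at the bolster, midway between edge and spine: 35 mm ahead of the grip point, 7 mm to its -y side, 1.25 mm below it; same axes. The blade is 184 mm long, 44 mm high, 2.5 mm thick. About 0.27 kg with its gauge, balancing about 80 mm ahead of the grip point.
- whetstone: The same whetstone; origin at the centre of its underside, axes as its centre point.
- needle (a joint): Pointer of the round dial gauge fixed upright on the blade, 105 mm ahead of the grip point (56 mm across, 14 mm thick, top 67 mm above the blade, dial facing along the knife, alike on both faces). Weighted, it always points up and swings about 1 s after a move. rad: 0 with the blade level, growing as the spine rises; 0.349 (20 degrees) is the one broad long mark, on the spine side.
- board: Chopping board under the knife, 200 x 240 mm, 18 mm thick, fixed; origin under its centre.
- table: The table; its top is at height 0.
- spread_jar: Bystander: jar of spread with a blue cap, 74 mm across, 115 mm high, origin under its centre.
- jam_jar: Bystander: amber jam jar, 64 mm across, 90 mm high, origin under its centre.
- water_bowl: Bystander: white water bowl, 110 mm across, 50 mm high, origin under its centre.
- dressing_stone: Bystander: small dressing stone, 55 x 22 x 18 mm, origin under its centre. Not the whetstone.
- mug: Bystander: white mug, 80 mm across, 95 mm high, origin under its centre.
- table_knife: Bystander: thin steel table knife, 215 mm long, lying flat on the table, origin near its middle. Not the knife to sharpen.
- oil_bottle: Bystander: clear bottle, 56 mm across, 170 mm high, origin under its centre.
Things that resemble listed ones, but are neither listed nor needed, are in the scene too. There is more than one size of the whetstone; the job needs the middle-sized.

How it is judged:
By the outcome, as a careful person would: the job done as asked, in the order asked, and still so for the second after the job is handed in, while the arm keeps its last pose, push and grip.
It also fails if it takes over 72 s, if anything falls off the work surface, if the arm or the gripper's body presses on something with over 40 N, if the wrist force passes 120 N, or if a joint passes its speed limit or range.

### The arm

A 6-joint arm with a two-finger parallel gripper is mounted at the origin on the work surface. World frame = base frame: x ahead of the robot, y to its left, z up, the work surface at z = 0. Lengths are in mm, angles in rad, forces in N, time in s.
With the tool pointing down it reaches from about 275 to 1000 mm from the base axis. Payload 8.4 kg.
Tool frame: the origin (TCP) lies between the finger pads; the fingertips stand r.tips_ahead ahead of it and the grasp point (between the pads) lies 6 mm ahead of it (r.tips_ahead is the distance from the TCP to the fingertips, in mm); z points along the fingers, y is the line along which they close (so a half turn about z gives the same grasp; the last joint's range is limited). The gripper opens to 85 mm and grips with 20 to 120 N. Pads are 22 mm wide; open, the fingers measure 114 mm over their backs; the gripper's body (76 mm by 85 mm) begins 54 mm behind the grasp point. The pads swing forward as they close: fully open they stand 13 mm farther back than shut.
Start: joints at [-1.256, 0.353, 1.633, -0, 1.155, -0.002], TCP at [194.703, -593.901, 227.181] pointing down, gripper open.
Joint ranges: [-2.63, 2.63], [-0.92, 2.1], [0.06, 2.66], [-1.3, 4.44], [0, 2.69], [-3.02, 3.02]. Speed limits (rad/s): [2.22, 2.22, 2.79, 3.14, 3.14, 3.14].

### API

Orientations are given as [roll, pitch, yaw] about the fixed x, y, z axes, in that order (R = Rz(yaw) Ry(pitch) Rx(roll)).
In Python, from rig import r gives the robot as it stands.
- The arm moves only by the tool carry_out, never from a script. Its arguments are lists of equal length, an entry for each row: "delta_pos": the shift along the tool's x, y, z in m, a list of three; "rot": the turn, a rotation vector about the tool's x, y, z in degrees, a list of three. A call has 1 to 8 rows; each row is the pose to reach, as a shift and turn from the pose commanded when the call began, along the tool's axes at that moment; what a row does not reach only later rows make up. A row lasts 1/8 s, in which the tool goes at most 62.5 mm and 10.7 degrees, less where a joint would pass 70% of its speed; a pose out of reach is approached as far as the arm can. A call with a gripper value outside its range is refused whole. "claw" is the finger opening in m, from 0 to 0.0854, set as the call begins (left out, the last holds). The fingers move at their own pace and stop on an object; "grip_force" is the grip in N (left out, the last holds). Time passes only in rows, so rows that repeat a pose let the fingers close. It gives the time, the measured TCP pose, the force, the opening and the grip force at its end, in the units of the state.
- r.sense(): the state, without advancing time (a new reading comes with each control period).
- r.grab_frame(name): name is "scene" or "top"; returns the picture (420x560x3 uint8, blue, green, red); there is no depth.
- r.camera_info(name): a dict with "fx", "fy", "cx", "cy" (pixels), "distortion" ([k1, k2, p1, p2, k3] as OpenCV has them; the pictures are not rectified), "pose" (4x4, takes a point from camera to world coordinates). Camera axes: x right, y down, z forward; pixel columns grow to the right and rows downward; lengths in mm; the calibration is good to about 2 mm. A picture is of the moment at which its call begins. camera_info takes no time and is no camera call.
- r.sign_off(): hands the job in; it is judged then, once.
Trained networks look in the newest picture that a camera, given by its name, has taken for a name from the list of things; names that differ only in an ending like _2 or _b are one class to them, and where a whole thing is asked for, a point or a joint stands for the part that bears it (a point fixed in the world has none). Each returns a list of dicts, best first, with "p" (0 to 1); they miss things now and then, are a little off and sometimes report something else, mostly with a low value. They report only what shows in the picture. A call takes as long as a camera call. They do not tell look-alikes from the thing itself.
- r.recognise(thing, camera): "box" ([left, top, right, bottom] in pixels, round what is visible of it).
- r.cut_out(thing, camera): "mask" (420x560 bool, what is visible of it) and "box" ([left, top, right, bottom] in pixels, round what is visible of it).
The state is a dict: "clock": time; "qpos": joint angles; "qvel": joint speeds; "joint_efforts": joint torques, N m; "eef_pos": TCP position; "tcp_rot": TCP orientation; "contact_force": force on the tool from outside, world axes, zero at the start; "wrist_torque": the same for the moment, N m; "opening": opening from 0.0 (shut) to 1.0 (fully open); "grasp_force": force on a finger pad.
Only numpy, scipy, OpenCV 4.12 (cv2) and the standard library are available. Lean on these libraries where they do the work, as an engineer would, in place of code of your own. Each camera call takes 0.05 s, during which the arm holds its last target. There are 200 camera calls.

## Working session

There is one attempt and no reset: what is moved stays moved. The work goes in short steps, Python scripts to look and compute and a tool call to move; the robot and the scene stay as the last step left them, time stands still between calls to the robot, and variables do not carry over. Pictures are saved under pics/ and viewed, at most 10 in all, crops included, and the job is handed in when it is done.

Besides the shell and the picture viewer there is one more tool, called after "Emit:" as a command line: name --argument value ..., lists and objects as JSON in quotes. carry_out: Moves the arm, as the interface text tells. Its arguments: {"type":"object","properties":{"delta_pos":{"type":"array","items":{"type":"array","items":{"type":"number"}}},"rot":{"type":"array","items":{"type":"array","items":{"type":"number"}}},"claw":{"type":"number"},"grip_force":{"type":"number"}},"required":["delta_pos","rot"]}

```bash
ls; mkdir -p pics; python3 - <<'E'
from rig import r
import cv2,numpy as np
print(r.tips_ahead, r.sense())
for c in("scene","top"):
    f=r.grab_frame(c); cv2.imwrite(f"pics/{c}0.png",f)
    i=r.camera_info(c); print(c,{k:np.round(v,3).tolist() for k,v in i.items()})
    for t in("whetstone","holder","knife","needle","board","knife_grip"):
        print(t,[(round(d["p"],2),np.round(d["box"]).tolist()) for d in r.recognise(t,c)])
E
```

```text
pics
25.0 {'clock': 0.0, 'qpos': array([-1.25638574e+00,  3.53633421e-01,  1.63413990e+00,  1.03315408e-05,
        1.15520551e+00, -2.41989657e-03]), 'qvel': array([ 0.00224627, -0.00046828,  0.00086819,  0.0011059 ,  0.00050463,
       -0.00132511]), 'joint_efforts': array([ 4.81414336e-04, -6.05252051e+01, -3.42062688e+01, -3.81515815e-05,
        9.43918945e-03,  1.37088122e-06]), 'eef_pos': array([ 194.56365485, -593.43272701,  226.46842044]), 'tcp_rot': array([-3.14020650e+00, -1.28006772e-05,  3.16826301e-01]), 'contact_force': array([ 0.22396281, -0.52794618, -0.9295175 ]), 'wrist_torque': array([-0.00635902, -0.05391096, -0.02355915]), 'grasp_force': 0.0, 'opening': 0.9983604281243549}
scene {'fx': 508.047, 'fy': 508.047, 'cx': 278.942, 'cy': 221.431, 'distortion': [0.051, 0.0, 0.0, 0.0, 0.0], 'pose': [[-0.878, 0.401, -0.262, 914.357], [0.478, 0.722, -0.5, 776.529], [-0.011, -0.564, -0.826, 1369.361], [0.0, 0.0, 0.0, 1.0]]}
whetstone [(0.91, [269.0, 214.0, 315.0, 247.0]), (0.9, [319.0, 239.0, 356.0, 260.0]), (0.68, [279.0, 141.0, 338.0, 170.0]), (0.21, [242.0, 268.0, 347.0, 
[... 207 characters left out ...]
8.0, 371.0, 381.0])]
knife_grip [(0.76, [282.0, 272.0, 369.0, 339.0])]
top {'fx': 531.028, 'fy': 531.028, 'cx': 278.542, 'cy': 209.172, 'distortion': [0.009, 0.0, 0.0, 0.0, 0.0], 'pose': [[-0.023, -0.996, 0.09, 406.144], [-1.0, 0.024, 0.018, -23.048], [-0.02, -0.09, -0.996, 1437.632], [0.0, 0.0, 0.0, 1.0]]}
whetstone [(0.69, [270.0, 215.0, 292.0, 270.0]), (0.6, [220.0, 251.0, 247.0, 297.0]), (0.57, [338.0, 280.0, 406.0, 352.0]), (0.25, [140.0, 147.0, 236.0, 228.0])]
holder [(0.6, [333.0, 165.0, 410.0, 205.0])]
knife [(0.9, [156.0, 169.0, 193.0, 279.0])]
needle [(0.45, [270.0, 185.0, 291.0, 200.0])]
board [(0.71, [139.0, 148.0, 231.0, 230.0])]
knife_grip [(0.87, [160.0, 169.0, 193.0, 283.0])]
```

```bash
python3 - <<'E'
import cv2
for c,(l,t,rr,b) in (("top",(120,130,430,362)),("scene",(180,120,420,390))):
    f=cv2.imread(f"pics/{c}0.png")[t:b,l:rr]; s=min(800/f.shape[1],600/f.shape[0]); print(c,s)
    cv2.imwrite(f"pics/{c}0b.png",cv2.resize(f,None,fx=s,fy=s,interpolation=cv2.INTER_CUBIC)[:600,:800])
E
```

```text
top 2.5806451612903225
scene 2.2222222222222223
```

View pics/top0b.png

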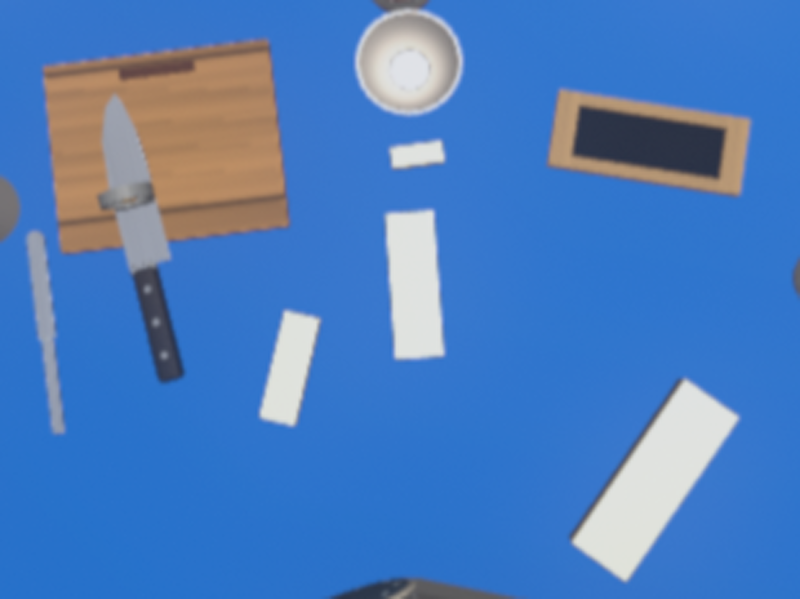

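View pics/scene0b.png

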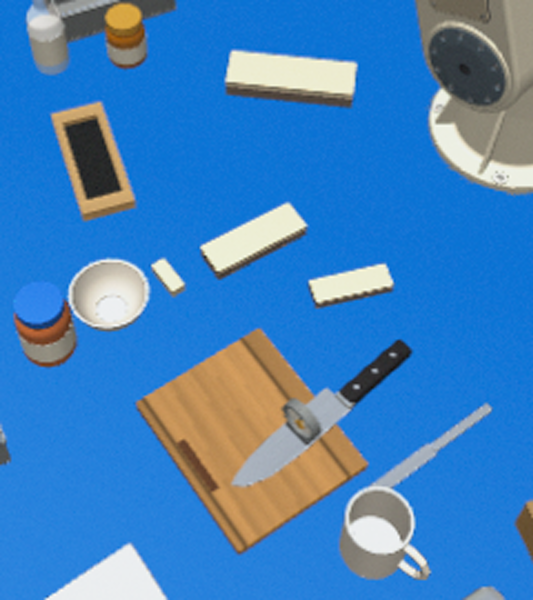

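Top view (full-frame pixels): there are three plain stones. The small one is at (232,274), the middle one at (281,240) and the large one at (374,317). The tiny dressing stone is at (282,190). The holder is at (371,185). The knife lies on the board with its handle at (180,256), and the table knife is at (138,259). The knife's spine is on the left (+y) and its edge on the right. I'll check sizes by fitting box silhouettes.

```bash
cat > h.py <<'E'
import cv2,numpy as np
from scipy.optimize import minimize
from rig import r
def proj(c,P):
    i=r.camera_info(c); T=np.linalg.inv(np.array(i["pose"]))
    K=np.array([[i["fx"],0,i["cx"]],[0,i["fy"],i["cy"]],[0,0,1.]])
    return cv2.projectPoints(np.float64(P),cv2.Rodrigues(T[:3,:3])[0],T[:3,3],K,np.array(i["distortion"],float))[0][:,0]
def unproj(c,uv,z):
    i=r.camera_info(c); T=np.array(i["pose"])
    K=np.array([[i["fx"],0,i["cx"]],[0,i["fy"],i["cy"]],[0,0,1.]])
    n=cv2.undistortPoints(np.float64([[uv]]),K,np.array(i["distortion"],float))[0,0]
    d=T[:3,:3]@[n[0],n[1],1]; return T[:3,3]+d*(z-T[2,3])/d[2]
def fit(c,img,x0,size,z0,z1,thr,fitsize=False,S=8,ch=None):
    """fit a box's silhouette (x,y,yaw[,L,W]) to the not-blue blob; returns params, IoU"""
    def corners(p):
        L,W=(p[3],p[4]) if len(p)>3 else size
        R=np.array([[np.cos(p[2]),-np.sin(p[2])],[np.sin(p[2]),np.cos(p[2])]])
        q=np.array([[a*L/2,b*W/2] for a in(-1,1) for b in(-1,1)])@R.T+p[:2]
        return np.array([[*k,z] for k in q for z in(z0,z1)])
    o=proj(c,corners(x0)); lo=np.floor(o.min(0)-9).astype(int); hi=np.ceil(o.max(0)+9).astype(int)
    f=img[lo[1]:hi[1],lo[0]:hi[0]].astype(np.float32)
    f=f[...,0]-f[...,2] if ch is None else ch(f)
    m=cv2.resize(f,None,fx=S,fy=S,interpolation=cv2.INTER_LINEAR)<thr
    m=m.astype(np.uint8)
    n,lab,st,_=cv2.connectedComponentsWithStats(m); u=(unit:=((proj(c,[[x0[0],x0[1],z1]])[0]-lo+.5)*S)).astype(int)
    cs,_=cv2.findContours(m,cv2.RETR_EXTERNAL,cv2.CHAIN_APPROX_NONE)
    best=max(cs,key=lambda k:cv2.pointPolygonTest(k,(float(u[0]),float(u[1])),True))
    m=cv2.drawContours(np.zeros_like(m),[best],-1,1,-1)
    def cost(p):
        q=((proj(c,corners(p))-lo+.5)*S-.5); h=cv2.convexHull(np.float32(q))
        k=cv2.fillConvexPoly(np.zeros_like(m),np.round(h*16).astype(np.int32),1,shift=4)
        return 1-(k&m).sum()/max(1,(k|m).sum())
    x0=np.array(list(x0)+(list(size) if fitsize else []),float)
    st=np.array([6,6,.1]+([8,8] if fitsize else []))
    for _ in range(3):
        sim=np.vstack([x0]+[x0+np.eye(len(x0))[k]*st for k in range(len(x0))])
        s=minimize(cost,x0,method="Nelder-Mead",options=dict(initial_simplex=sim,xatol=.02,fatol=1e-5)); x0=s.x; st=st/3
    return x0,1-s.fun
E
python3 - <<'E'
from h import *
im={c:cv2.imread(f"pics/{c}0.png") for c in("top","scene")}
w=lambda u,v,z:unproj("top",(120+u/2.5806,130+v/2.5806),z)
def rough(a,b,z):
    a,b=w(*a,z),w(*b,z);m=(a+b)/2; return [m[0],m[1],np.arctan2(b[1]-a[1],b[0]-a[0])]
st=rough((420,357),(410,211),25); ho=rough((555,130),(745,157),22); kn=rough((171,380),(146,270),29)
for nm,x0,sz,z0,z1,t,ch in (("stone",st,(150,50),0,25,80,None),("holder",ho,(200,80),0,22,30,None),("handle",kn,(122,26),9.25,29.25,0,lambda f:f[...,0]-110)):
  for c in im:
    for fs in(False,True):
      try:
        p,i=fit(c,im[c],x0,sz,z0,z1,t,fs,ch=ch); print(nm,c,np.round(p,3),round(i,3))
      except Exception as e: print(nm,c,e)
E
```

```text
stone top [4.52692e+02 1.10000e-01 4.50000e-02] 0.951
stone top [4.52796e+02 4.00000e-02 4.80000e-02 1.52163e+02 5.19370e+01] 0.994
stone scene [4.54252e+02 1.43000e-01 3.70000e-02] 0.969
stone scene [ 4.54202e+02 -2.20000e-01  4.10000e-02  1.48602e+02  4.84280e+01] 0.987
holder top [ 595.339 -247.31    -1.761] 0.973
holder top [ 595.459 -247.389   -1.755  198.937   78.197] 0.996
holder scene [ 595.89  -248.579   -1.758] 0.969
holder scene [ 596.065 -248.016   -1.756  196.063   78.912] 0.993
handle top [4.19171e+02 2.65493e+02 2.53000e-01] 0.759
handle top time passes only in moves, steps and waits
handle scene [4.13416e+02 2.63219e+02 2.68000e-01] 0.768
handle scene [4.18220e+02 2.65166e+02 2.35000e-01 1.07222e+02 2.13460e+01] 0.969
```

```bash
python3 - <<'E'
import cv2,numpy as np
a=cv2.imread("pics/top0.png"); 
x=a[205:305,215:300]; y=a[155:215,325:420]; z=a[160:290,150:200]
f=lambda i,s:cv2.resize(i,None,fx=s,fy=s,interpolation=cv2.INTER_CUBIC)
p=[f(x,4),f(y,4),f(z,4)]
H=max(i.shape[0] for i in p); q=np.hstack([cv2.copyMakeBorder(i,0,H-i.shape[0],0,0,0) for i in p])
q=q[:600]; s=min(1,800/q.shape[1]); cv2.imwrite("pics/crop1.png",cv2.resize(q,None,fx=s,fy=s))
E
```

```text
(no output)
```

View pics/crop1.png

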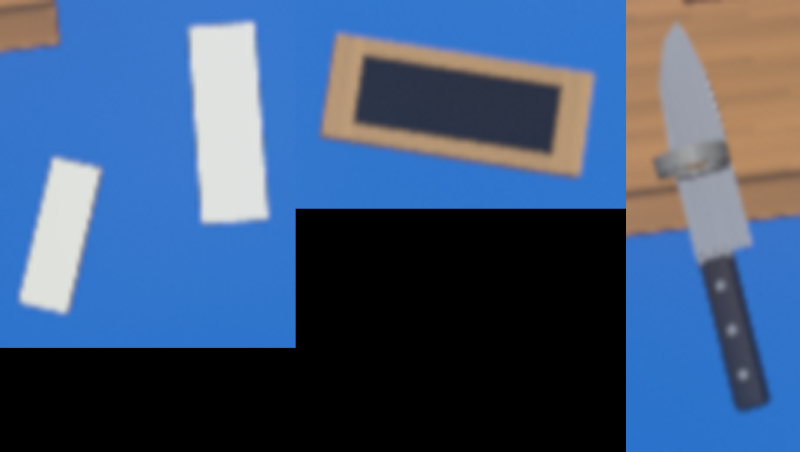

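The middle stone at top (281,240) fits the job: it measures 152 x 52 mm, centre (453.5, 0), yaw 0.044. The others come out clearly smaller and larger. The holder fits at (595.7, -247.8), yaw -1.757. Next I'll go to above the stone.

```bash
cat >> h.py <<'E'
from scipy.spatial.transform import Rotation as Ro
def to(p,rpy,via=None):
    """print shift (m) and rotvec (deg) in tool axes from the measured pose to the TCP target"""
    s=r.sense(); R=Ro.from_euler("xyz",s["tcp_rot"]); T=rpy if isinstance(rpy,Ro) else Ro.from_euler("xyz",rpy)
    d=R.inv().apply(np.array(p)-s["eef_pos"])/1000
    print("d",np.round(d,4).tolist(),"rot",np.round((R.inv()*T).as_rotvec(degrees=True),2).tolist(),"n",np.linalg.norm(d)/.0625, "clk",s["clock"])
E
python3 - <<'E'
from h import *
to([453.5,0,200],[np.pi,0,.044]); print(r.sense()["qpos"])
E
```

```text
d [0.4309, -0.4837, 0.0272] rot [-0.0, 0.0, 15.63] n 10.374570161160744 clk 0.7
[-1.25640532e+00  3.53001030e-01  1.63341361e+00 -3.90132710e-05
  1.15520583e+00 -2.38402531e-03]
```

Emit:
carry_out --delta_pos '[[0.4309,-0.4837,0.0272],[0.4309,-0.4837,0.0272],[0.4309,-0.4837,0.0272],[0.4309,-0.4837,0.0272],[0.4309,-0.4837,0.0272],[0.4309,-0.4837,0.0272],[0.4309,-0.4837,0.0272],[0.4309,-0.4837,0.0272]]' --rot '[[0,0,15.63],[0,0,15.63],[0,0,15.63],[0,0,15.63],[0,0,15.63],[0,0,15.63],[0,0,15.63],[0,0,15.63]]' --claw 0.07

```text
clock: 1.7
eef_pos: [395.0, -134.1, 206.6]
tcp_rot: [3.141, -0.001, 0.044]
contact_force: [0.9, -0.6, 0.5]
opening: 0.818
grasp_force: 0.0
```

```bash
python3 - <<'E'
from h import *
print(r.sense()["eef_pos"],r.sense()["opening"],r.tips_ahead);to([453.5,0,80],[np.pi,0,.044])
E
```

```text
[ 394.98407386 -134.14979657  206.58145921] 0.8183848480929136 25.0
d [0.0642, -0.1315, 0.1266] rot [0.03, -0.08, -0.02] n 3.09603709936097 clk 1.7
```

Emit:
carry_out --delta_pos '[[0.0642,-0.1315,0.08],[0.0642,-0.1315,0.08],[0.0642,-0.1315,0.1266],[0.0642,-0.1315,0.1266],[0.0642,-0.1315,0.1266],[0.0642,-0.1315,0.1266]]' --rot '[[0,0,0],[0,0,0],[0,0,0],[0,0,0],[0,0,0],[0,0,0]]'

```text
clock: 2.45
eef_pos: [453.4, -2.6, 81.0]
tcp_rot: [3.141, -0.002, 0.043]
contact_force: [0.1, -0.1, 0.4]
opening: 0.822
grasp_force: 0.0
```

```bash
python3 - <<'E'
from h import *
print(r.sense()["eef_pos"],r.sense()["opening"]);to([453.5,0,35],[np.pi,0,.044])
E
```

```text
[453.39774452  -2.61361618  81.0397753 ] 0.8217460072996953
d [0.0001, -0.0026, 0.046] rot [0.01, -0.12, -0.05] n 0.7378242358119731 clk 2.45
```

Emit:
carry_out --delta_pos '[[0.0,-0.0026,0.02],[0.0,-0.0026,0.04],[0.0,-0.0026,0.046],[0.0,-0.0026,0.046]]' --rot '[[0,0,0],[0,0,0],[0,0,0],[0,0,0]]'

```text
clock: 2.95
eef_pos: [452.9, 0.3, 34.4]
tcp_rot: [3.142, -0.001, 0.043]
contact_force: [-0.4, 0.7, -0.5]
opening: 0.821
grasp_force: 0.0
```

Emit:
carry_out --delta_pos '[[0,0,0],[0,0,0],[0,0,0],[0,0,0],[0,0,0],[0,0,0],[0,0,0]]' --rot '[[0,0,0],[0,0,0],[0,0,0],[0,0,0],[0,0,0],[0,0,0],[0,0,0]]' --claw 0.04 --grip_force 40

```text
clock: 3.82
eef_pos: [452.4, 0.9, 33.6]
tcp_rot: [-3.142, 0.0, 0.044]
contact_force: [-1.0, 0.8, 0.2]
opening: 0.465
grasp_force: 0.0
```

```bash
python3 - <<'E'
from h import *
f=r.grab_frame("scene"); print(r.sense()["opening"],r.sense()["grasp_force"],proj("scene",[[453,0,25],[453,0,60]]))
cv2.imwrite("pics/s1.png",cv2.resize(f[160:300,210:370],None,fx=4,fy=4,interpolation=cv2.INTER_CUBIC))
E
```

```text
0.4695718283638547 0.0 [[294.26530145 225.3118655 ]
 [294.41756665 219.07610985]]
```

View pics/s1.png

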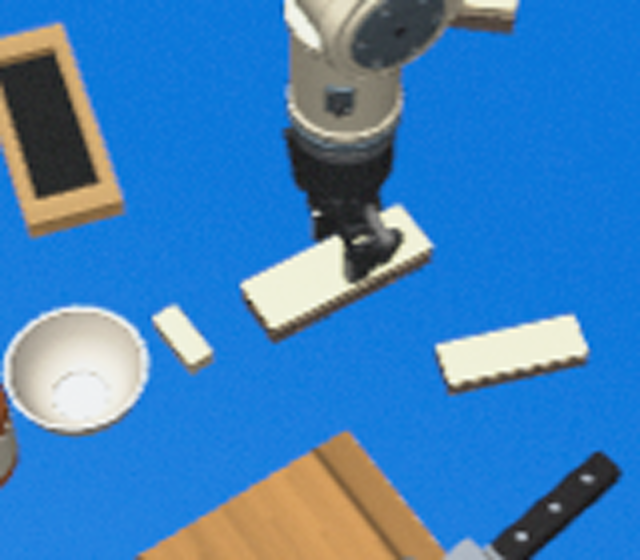

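The picture shows the gripper centred over the middle stone (crop ~(365,255)). It closed to 40 mm with no force, so either it hasn't reached the stone yet or it is above the top. I'll close further to find out.

Emit:
carry_out --delta_pos '[[0,0,0],[0,0,0],[0,0,0],[0,0,0]]' --rot '[[0,0,0],[0,0,0],[0,0,0],[0,0,0]]' --claw 0.025

```text
clock: 4.38
eef_pos: [452.5, 0.8, 33.6]
tcp_rot: [-3.142, 0.0, 0.044]
contact_force: [-0.2, 0.7, 0.7]
opening: 0.291
grasp_force: 0.0
```

Emit:
carry_out --delta_pos '[[0,0,0.001],[0,0,0.002],[0,0,0.003]]' --rot '[[0,0,0],[0,0,0],[0,0,0]]'

```text
clock: 4.75
eef_pos: [452.5, 0.9, 30.5]
tcp_rot: [3.142, 0.0, 0.044]
contact_force: [-0.7, -0.4, 0.1]
opening: 0.291
grasp_force: 0.0
```

Emit:
carry_out --delta_pos '[[0,0,0.001],[0,0,0.002],[0,0,0.003]]' --rot '[[0,0,0],[0,0,0],[0,0,0]]'

```text
clock: 5.12
eef_pos: [452.5, 0.9, 27.5]
tcp_rot: [3.142, 0.0, 0.044]
contact_force: [0.4, 0.5, -0.6]
opening: 0.292
grasp_force: 0.0
```

```bash
python3 - <<'E'
from h import *
f=r.grab_frame("scene"); s=r.sense(); print(s)
print((proj("scene",[[452.5,0,25],[452.5,0,s["eef_pos"][2]],[452.5,25,25],[452.5,-25,25],[453,12.5,5]])-[260,180])*8)
cv2.imwrite("pics/s2.png",cv2.resize(f[180:250,260:340],None,fx=8,fy=8,interpolation=cv2.INTER_CUBIC))
E
```

```text
{'clock': 5.175, 'qpos': array([-1.40623495e-03,  4.04528135e-01,  2.14147539e+00,  1.61597575e-05,
        5.95733416e-01,  1.52539803e+00]), 'qvel': array([-6.46372531e-04, -2.01294925e-03, -7.47911141e-04,  4.85725870e-05,
        2.40063342e-03, -8.52647262e-04]), 'joint_efforts': array([ 1.64335790e-03, -4.86319041e+01, -1.84087551e+01,  2.00737045e-04,
        1.62408245e-02, -9.79092221e-06]), 'eef_pos': array([452.42050636,   0.86693615,  27.43883338]), 'tcp_rot': array([-3.14157705e+00,  1.43731996e-04,  4.39786821e-02]), 'contact_force': array([ 0.00169429, -0.23533957, -1.07273301]), 'wrist_torque': array([-0.02057824,  0.04716103, -0.03518474]), 'grasp_force': 0.0, 'opening': 0.29219604714719166}
[[275.21486341 361.9894642 ]
 [275.2996269  358.57079635]
 [306.44126038 407.90992761]
 [244.47086904 316.77561669]
 [288.83593522 412.95977595]]
```

View pics/s2.png

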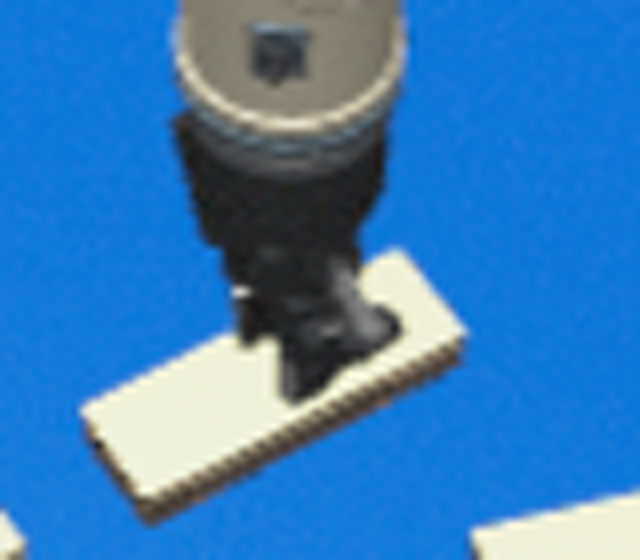

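The picture shows the fingertips right above the stone's top face (tip at crop (295,400)). They stand higher than the stated 25 mm ahead would put them, so I'll touch down gently to calibrate the height.

Emit:
carry_out --delta_pos '[[0,0,0.001],[0,0,0.002],[0,0,0.003]]' --rot '[[0,0,0],[0,0,0],[0,0,0]]'

```text
clock: 5.55
eef_pos: [452.5, 0.9, 24.5]
tcp_rot: [3.142, -0.0, 0.044]
contact_force: [0.5, 0.2, -1.2]
opening: 0.289
grasp_force: 0.0
```

Emit:
carry_out --delta_pos '[[0,0,0.001],[0,0,0.002],[0,0,0.003]]' --rot '[[0,0,0],[0,0,0],[0,0,0]]'

```text
clock: 5.92
eef_pos: [452.5, 0.9, 21.5]
tcp_rot: [-3.142, 0.0, 0.044]
contact_force: [-1.6, -0.2, 0.1]
opening: 0.295
grasp_force: 0.0
```

Emit:
carry_out --delta_pos '[[0,0,0.001],[0,0,0.002],[0,0,0.003]]' --rot '[[0,0,0],[0,0,0],[0,0,0]]'

```text
clock: 6.3
eef_pos: [452.6, 0.9, 20.6]
tcp_rot: [-3.142, 0.0, 0.044]
contact_force: [-12.4, 0.6, 58.1]
opening: 0.291
grasp_force: 28.6
```

```bash
python3 - <<'E'
from h import *
f=r.grab_frame("scene"); g=r.grab_frame("top"); s=r.sense(); print(s["eef_pos"],s["contact_force"],s["joint_efforts"])
a=cv2.resize(f[190:250,265:335],None,fx=8,fy=8,interpolation=cv2.INTER_CUBIC)
b=cv2.resize(g[205:280,262:300],None,fx=6.4,fy=6.4,interpolation=cv2.INTER_CUBIC)
cv2.imwrite("pics/s3.png",np.hstack([a,b[:480]]))
E
```

```text
[452.56273023   0.8661322   20.65521104] [-10.45986486   0.89636398  42.58548754] [-2.61745794e-03 -3.20962679e+01 -1.65513629e+01  5.33114842e-03
 -3.53152893e+00 -4.34010935e-04]
```

View pics/s3.png

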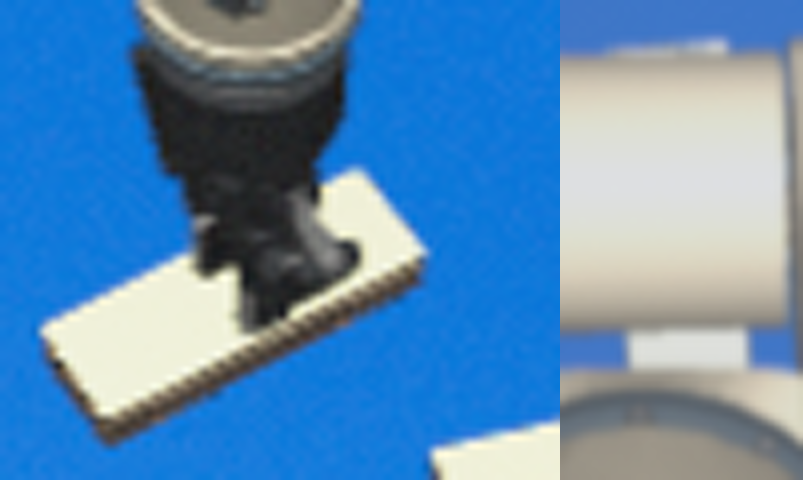

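The tips touch the stone's top (25 mm) at TCP reading 20.7, so in practice they sit about 4 mm above the reading. I'll lift off, reopen, and compare the tip's lateral place too.

Emit:
carry_out --delta_pos '[[0,0,-0.015],[0,0,-0.025],[0,0,-0.025],[0,0,-0.025],[0,0,-0.025],[0,0,-0.025]]' --rot '[[0,0,0],[0,0,0],[0,0,0],[0,0,0],[0,0,0],[0,0,0]]' --claw 0.075

```text
clock: 7.15
eef_pos: [452.2, 0.9, 43.3]
tcp_rot: [-3.142, 0.001, 0.044]
contact_force: [0.1, 0.0, -0.7]
opening: 0.875
grasp_force: 0.0
```

```bash
python3 - <<'E'
from h import *
for uv in((265/8,325/8),(240/8,330/8),(290/8,315/8),(205/8,275/8)): print(unproj("scene",(265+uv[0],190+uv[1]),25))
to([453.5,0,10],[np.pi,0,.044]); 
im=r.grab_frame("scene")
print(fit("scene",im,[454,0,.04],(150,50),0,25,80))
cv2.imwrite("pics/s4.png",im)
E
```

```text
[452.31419092  23.53031512  25.        ]
[462.12351165  20.79428116  25.        ]
[441.30539056  24.21710476  25.        ]
[461.37691453  -8.76333771  25.        ]
d [0.0012, 0.0009, 0.0333] rot [-0.0, 0.04, -0.0] n 0.5326416028009359 clk 7.15
(array([ 4.54094348e+02, -7.71314337e-01,  5.58649127e-02]), np.float64(0.7369248748394915))
```

Emit:
carry_out --delta_pos '[[0.0012,0.0009,0.02],[0.0012,0.0009,0.03],[0.0012,0.0009,0.0375],[0.0012,0.0009,0.0375]]' --rot '[[0,0,0],[0,0,0],[0,0,0],[0,0,0]]'

```text
clock: 7.7
eef_pos: [453.3, 0.0, 5.7]
tcp_rot: [-3.142, 0.001, 0.044]
contact_force: [-1.0, 0.4, 0.9]
opening: 0.88
grasp_force: 0.0
```

Emit:
carry_out --delta_pos '[[0,0,0],[0,0,0],[0,0,0],[0,0,0],[0,0,0],[0,0,0],[0,0,0]]' --rot '[[0,0,0],[0,0,0],[0,0,0],[0,0,0],[0,0,0],[0,0,0],[0,0,0]]' --claw 0.04 --grip_force 50

```text
clock: 8.57
eef_pos: [454.1, -0.0, 6.8]
tcp_rot: [3.141, -0.001, 0.044]
contact_force: [-0.8, -1.6, 5.8]
opening: 0.572
grasp_force: 51.6
```

Gripped at about 49 mm with 52 N. Lift.

Emit:
carry_out --delta_pos '[[0,0,-0.015],[0,0,-0.05],[0,0,-0.1],[0,0,-0.13],[0,0,-0.13],[0,0,-0.13]]' --rot '[[0,0,0],[0,0,0],[0,0,0],[0,0,0],[0,0,0],[0,0,0]]'

```text
clock: 9.32
eef_pos: [452.9, 0.0, 135.7]
tcp_rot: [-3.142, 0.001, 0.044]
contact_force: [0.8, -0.1, -3.6]
opening: 0.567
grasp_force: 54.2
```

```bash
python3 - <<'E'
from h import *
s=r.sense(); print(s["eef_pos"],s["opening"],s["grasp_force"],s["contact_force"],s["wrist_torque"])
# stone in hand: offset of stone centre from TCP was about (0,0); aim at holder
to([595.7,-247.8,137],[np.pi,0,-1.757+np.pi])
E
```

```text
[4.52949321e+02 3.36416373e-02 1.35655895e+02] 0.5666745718073439 54.16787803173065 [ 0.7857921  -0.09323334 -3.61462692] [ 0.03080871  0.0505647  -0.07475786]
d [0.1317, 0.2539, -0.0015] rot [-0.03, 0.03, -76.81] n 4.576142008900774 clk 9.325
```

Emit:
carry_out --delta_pos '[[0.1317,0.2539,-0.0015],[0.1317,0.2539,-0.0015],[0.1317,0.2539,-0.0015],[0.1317,0.2539,-0.0015],[0.1317,0.2539,-0.0015],[0.1317,0.2539,-0.0015],[0.1317,0.2539,-0.0015],[0.1317,0.2539,-0.0015]]' --rot '[[0,0,-76.8],[0,0,-76.8],[0,0,-76.8],[0,0,-76.8],[0,0,-76.8],[0,0,-76.8],[0,0,-76.8],[0,0,-76.8]]'

```text
clock: 10.32
eef_pos: [595.1, -247.5, 134.8]
tcp_rot: [-3.137, -0.001, 1.388]
contact_force: [-0.2, -1.2, -2.9]
opening: 0.565
grasp_force: 54.4
```

Emit:
carry_out --delta_pos '[[0,0,0.03],[0,0,0.06],[0,0,0.06]]' --rot '[[0,0,0],[0,0,0],[0,0,0]]'

```text
clock: 10.7
eef_pos: [593.3, -246.5, 73.2]
tcp_rot: [-3.133, -0.002, 1.384]
contact_force: [-0.4, 0.0, -3.7]
opening: 0.572
grasp_force: 54.4
```

```bash
python3 - <<'E'
from h import *
s=r.sense(); print(s["eef_pos"],s["tcp_rot"],s["opening"],s["grasp_force"],s["contact_force"])
f=r.grab_frame("scene"); g=r.grab_frame("top"); cv2.imwrite("pics/sc5.png",f); cv2.imwrite("pics/tp5.png",g)
z=s["eef_pos"][2]-6.3
a=f[160:240,185:265]; b=g[150:222,320:420]
cv2.imwrite("pics/s5.png",np.hstack([cv2.resize(a,(400,400),interpolation=cv2.INTER_CUBIC),cv2.resize(b,(400,288),interpolation=cv2.INTER_CUBIC)] if 0 else [cv2.resize(a,(400,400),interpolation=cv2.INTER_CUBIC),cv2.copyMakeBorder(cv2.resize(b,(400,288),interpolation=cv2.INTER_CUBIC),0,112,0,0,0)]))
to([595.7,-247.8,40],[np.pi,0,-1.757+np.pi])
p=s["eef_pos"]; ya=s["tcp_rot"][2]; R=np.array([[np.cos(ya),-np.sin(ya)],[np.sin(ya),np.cos(ya)]])
for zz in(z,z+25):
  q=np.array([[i*75,j*25] for i,j in((-1,-1),(-1,1),(1,1),(1,-1))])@R.T+p[:2]
  print("scenecrop",np.round((proj("scene",[[*k,zz] for k in q])-[185,160])*5).tolist(),"top",np.round((proj("top",[[*k,zz] for k in q])-[320,150])*4).tolist())
E
```

```text
[ 593.28844426 -246.4907297    73.24748   ] [-3.13338410e+00 -1.76958051e-03  1.38440662e+00] 0.5719467760603876 54.35278236865997 [-0.42981437  0.01027081 -3.69276058]
d [-0.0003, -0.0002, 0.0368] rot [-0.11, -0.03, -0.01] n 0.5889337797752043 clk 10.8
scenecrop [[113.0, 31.0], [185.0, 13.0], [243.0, 182.0], [167.0, 201.0]] top [[335.0, 112.0], [324.0, 187.0], [94.0, 151.0], [106.0, 75.0]]
scenecrop [[108.0, 6.0], [181.0, -12.0], [239.0, 158.0], [163.0, 177.0]] top [[343.0, 106.0], [332.0, 183.0], [98.0, 145.0], [110.0, 69.0]]
```

View pics/s5.png

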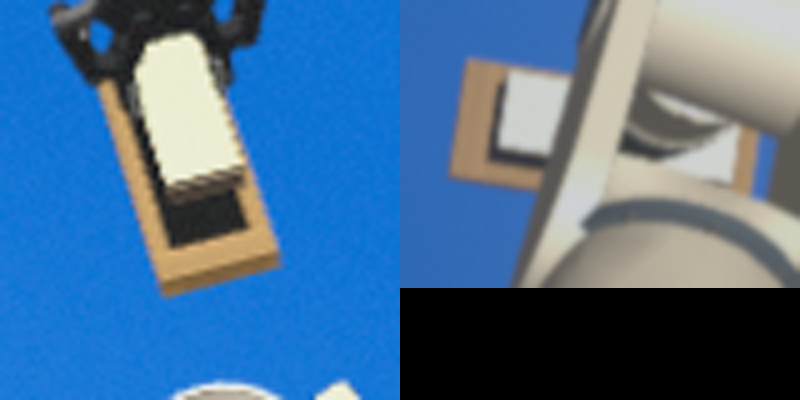

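The stone hangs over the recess, square to it; its left end is at crop (503,110) and the recess's left end at about (495,110). Lowering with force checks.

Emit:
carry_out --delta_pos '[[-0.0007,-0.0002,0.02],[-0.0007,-0.0002,0.038],[-0.0007,-0.0002,0.042],[-0.0007,-0.0002,0.042]]' --rot '[[-0.1,0,0],[-0.1,0,0],[-0.1,0,0],[-0.1,0,0]]'

```text
clock: 11.3
eef_pos: [596.2, -248.5, 35.7]
tcp_rot: [3.14, -0.0, 1.384]
contact_force: [-0.1, -0.2, -3.6]
opening: 0.566
grasp_force: 54.3
```

```bash
python3 - <<'E'
from h import *
s=r.sense(); print(s["eef_pos"],s["tcp_rot"],s["contact_force"],s["wrist_torque"])
f=r.grab_frame("scene"); g=r.grab_frame("top"); cv2.imwrite("pics/sc6.png",f); cv2.imwrite("pics/tp6.png",g)
to([595.8,-248.2,25],[np.pi,0,-1.757+np.pi]); print(r.sense()["eef_pos"])
E
```

```text
[ 596.23022285 -248.51557049   35.68913864] [ 3.13998191e+00 -4.60015445e-05  1.38439607e+00] [-0.14334935 -0.15587471 -3.60732326] [ 0.04291965  0.03839426 -0.0665385 ]
d [0.0003, -0.001, 0.0113] rot [0.16, 0.01, -0.01] n 0.18159279596810166 clk 11.4
[ 596.67607059 -248.68840548   36.30514219]
```

Emit:
carry_out --delta_pos '[[0.0003,-0.001,0.004],[0.0003,-0.001,0.008],[0.0003,-0.001,0.011],[0.0003,-0.001,0.011]]' --rot '[[0.16,0,0],[0.16,0,0],[0.16,0,0],[0.16,0,0]]'

```text
clock: 11.9
eef_pos: [595.0, -247.9, 24.2]
tcp_rot: [-3.14, -0.0, 1.384]
contact_force: [-0.5, -0.4, -4.9]
opening: 0.569
grasp_force: 54.4
```

Emit:
carry_out --delta_pos '[[0,0,0.002],[0,0,0.004],[0,0,0.004]]' --rot '[[0,0,0],[0,0,0],[0,0,0]]'

```text
clock: 12.28
eef_pos: [595.1, -248.0, 20.4]
tcp_rot: [-3.14, -0.0, 1.384]
contact_force: [-0.1, -0.1, -3.6]
opening: 0.568
grasp_force: 54.4
```

Emit:
carry_out --delta_pos '[[0,0,0.001],[0,0,0.002],[0,0,0.003]]' --rot '[[0,0,0],[0,0,0],[0,0,0]]'

```text
clock: 12.65
eef_pos: [595.3, -248.0, 18.8]
tcp_rot: [-3.141, -0.0, 1.384]
contact_force: [-7.2, 2.0, 16.8]
opening: 0.569
grasp_force: 56.7
```

Floor contact at 18.8, as predicted (18.5). Release and rise.

Emit:
carry_out --delta_pos '[[0,0,0],[0,0,0],[0,0,0],[0,0,0]]' --rot '[[0,0,0],[0,0,0],[0,0,0],[0,0,0]]' --claw 0.07

```text
clock: 13.15
eef_pos: [595.3, -248.0, 17.6]
tcp_rot: [-3.141, 0.0, 1.384]
contact_force: [-0.7, -0.3, 0.2]
opening: 0.816
grasp_force: 0.0
```

```bash
python3 - <<'E'
from h import *
s=r.sense(); print(s["eef_pos"],s["opening"],s["contact_force"])
# pre-grasp over handle
c=np.array([419,265.3]); ya=.245; g=c+26*np.array([np.cos(ya),np.sin(ya)]); print(g)
to([g[0],g[1],180],[np.pi,0,ya])
E
```

```text
[ 595.26882198 -248.04051525   17.55143018] 0.8161180088262588 [-0.66196506 -0.33262296  0.19266931]
[444.22357045 271.60646444]
d [0.4826, -0.2449, -0.1622] rot [-0.05, 0.04, 65.28] n 9.040172590963527 clk 13.15
```

Emit:
carry_out --delta_pos '[[0,0,-0.04],[0,0,-0.1],[0,0,-0.16],[0.4826,-0.2449,-0.1622],[0.4826,-0.2449,-0.1622],[0.4826,-0.2449,-0.1622],[0.4826,-0.2449,-0.1622],[0.4826,-0.2449,-0.1622]]' --rot '[[0,0,0],[0,0,0],[0,0,0],[0,0,65.3],[0,0,65.3],[0,0,65.3],[0,0,65.3],[0,0,65.3]]'

```text
clock: 14.15
eef_pos: [511.8, 41.0, 179.2]
tcp_rot: [-3.141, 0.0, 0.482]
contact_force: [0.6, -0.1, 0.1]
opening: 0.821
grasp_force: 0.0
```

```bash
python3 - <<'E'
from h import *
f=r.grab_frame("top"); g=r.grab_frame("scene"); cv2.imwrite("pics/tp7.png",f); cv2.imwrite("pics/sc7.png",g)
for c,im in(("top",f),("scene",g)):
  for nm,sz,z0,z1,t in(("holder",(200,80),0,22,30),):
    print(c,nm,fit(c,im,[595.7,-247.8,-1.757],sz,z0,z1,t))
  # seated stone: white = min channel high
  for zz in(37,47):
    try: print(c,"stone top at",zz,fit(c,im,[595.7,-247.8,-1.757],(150,50),zz-.1,zz,-150,True,ch=lambda a:-a.min(-1)))
    except Exception as e: print(c,e)
to([444.2,271.6,180],[np.pi,0,.245])
# handle fit from first images with a looser dark threshold
im0={c:cv2.imread(f"pics/{c}0.png") for c in("top","scene")}
for c in im0:
    for t in(-10,-30,-50):
      try: print(c,t,fit(c,im0[c],[419,265.3,.245],(122,26),9.25,29.25,t,ch=lambda a:a[...,0]-150))
      except Exception as e: print(c,t,e)
E
```

```text
top holder (array([ 595.49928137, -247.50649312,   -1.7562773 ]), np.float64(0.9763862024500323))
top stone top at 37 (array([ 594.54356938, -246.18745597,   -1.75488283,  150.06489367,
         50.31142912]), np.float64(0.9858758279810912))
top stone top at 47 (array([ 593.20125279, -244.623959  ,   -1.75499891,  148.90358525,
         49.97122204]), np.float64(0.9859039572376929))
scene holder (array([ 595.85960776, -248.34837772,   -1.75800727]), np.float64(0.9703889585947303))
scene stone top at 37 (array([ 595.93196443, -245.20854213,   -1.75607822,  149.03767021,
         49.41513981]), np.float64(0.9766425908667288))
scene stone top at 47 (array([ 598.32433357, -237.57904323,   -1.75618982,  147.78150343,
         49.02668427]), np.float64(0.976714364817999))
d [0.0474, -0.2329, -0.0005] rot [-0.11, 0.07, 13.72] n 3.802208019402188 clk 14.25
top -10 (array([4.18718812e+02, 2.65601013e+02, 2.49875848e-01]), np.float64(0.8805791551992341))
top -30 (array([4.18931826e+02, 2.64713227e+02, 2.56602973e-01]), np.float64(0.8033563080611328))
top -50 (array([4.20908472e+02, 2.65627739e+02, 2.45277232e-01]), np.float64(0.7126987453962931))
scene -10 (array([4.17913859e+02, 2.64751520e+02, 2.61375659e-01]), np.float64(0.8268842838804328))
scene -30 time passes only in moves, steps and waits
scene -50 (array([4.20737161e+02, 2.65109923e+02, 2.70257172e-01]), np.float64(0.7439624165015049))
```

Stone check: at z=37 its top face measures 150.1 x 50.3 mm and its yaw matches the holder, so it is seated flat. On to the knife handle at about (443.9, 272.0), yaw 0.25.

Emit:
carry_out --delta_pos '[[0.0474,-0.2329,-0.0005],[0.0474,-0.2329,-0.0005],[0.0474,-0.2329,-0.0005],[0.0474,-0.2329,-0.0005],[0.0474,-0.2329,0.05],[0.0474,-0.2329,0.1],[0.0474,-0.2329,0.1]]' --rot '[[0,0,13.4],[0,0,13.4],[0,0,13.4],[0,0,13.4],[0,0,13.4],[0,0,13.4],[0,0,13.4]]' --claw 0.052

```text
clock: 15.12
eef_pos: [442.8, 265.7, 76.3]
tcp_rot: [3.14, 0.008, 0.255]
contact_force: [-0.2, 0.1, 0.3]
opening: 0.611
grasp_force: 0.0
```

```bash
python3 - <<'E'
from h import *
print(r.sense()["eef_pos"],r.sense()["tcp_rot"],r.sense()["opening"],r.sense()["qpos"]); to([443.9,272,4],[np.pi,0,.25])
E
```

```text
[442.83172002 265.72886007  76.34489074] [3.13996712 0.00763157 0.25483208] 0.6108371981220824 [5.37185062e-01 3.92463655e-01 1.97974374e+00 8.05812726e-04
 7.77167691e-01 1.85256644e+00]
d [0.0032, -0.0059, 0.0723] rot [0.09, 0.44, 0.28] n 1.161984689468603 clk 15.125
```

Emit:
carry_out --delta_pos '[[0.001,-0.002,0.0],[0.001,-0.002,0.03],[0.001,-0.002,0.03],[0.001,-0.002,0.03]]' --rot '[[0,0,0],[0,0,0],[0,0,0],[0,0,0]]'

```text
clock: 15.62
eef_pos: [446.7, 270.0, 50.9]
tcp_rot: [-3.14, -0.001, 0.254]
contact_force: [-0.1, -0.4, -0.2]
opening: 0.608
grasp_force: 0.0
```

```bash
python3 - <<'E'
from h import *
print(r.sense()["eef_pos"],r.sense()["tcp_rot"],r.sense()["opening"]); to([443.9,272,4],[np.pi,0,.25])
E
```

```text
[446.66261194 270.02844566  50.93405492] [-3.14049093e+00 -1.24551690e-03  2.53521561e-01] 0.6082306180612435
d [-0.0022, -0.0025, 0.0469] rot [-0.06, -0.07, 0.2] n 0.7529057629896523 clk 15.625
```

Emit:
carry_out --delta_pos '[[-0.0022,-0.0025,0.0],[-0.0022,-0.0025,0.02],[-0.0022,-0.0025,0.037],[-0.0022,-0.0025,0.047],[-0.0022,-0.0025,0.047]]' --rot '[[0,0,0.2],[0,0,0.2],[0,0,0.2],[0,0,0.2],[0,0,0.2]]'

```text
clock: 16.25
eef_pos: [442.2, 271.1, 1.4]
tcp_rot: [3.142, 0.002, 0.25]
contact_force: [-0.5, 0.0, -0.7]
opening: 0.606
grasp_force: 0.0
```

Emit:
carry_out --delta_pos '[[0,0,0],[0,0,0],[0,0,0],[0,0,0],[0,0,0],[0,0,0],[0,0,0]]' --rot '[[0,0,0],[0,0,0],[0,0,0],[0,0,0],[0,0,0],[0,0,0],[0,0,0]]' --claw 0.01 --grip_force 100

```text
clock: 17.12
eef_pos: [443.1, 271.7, 2.4]
tcp_rot: [-3.141, 0.0, 0.25]
contact_force: [-1.2, 1.7, 5.5]
opening: 0.284
grasp_force: 99.3
```

Emit:
carry_out --delta_pos '[[0,0,-0.01],[0,0,-0.03],[0,0,-0.07],[0,0,-0.12],[0,0,-0.15],[0,0,-0.15],[0,0,-0.15]]' --rot '[[0,0,0],[0,0,0],[0,0,0],[0,0,0],[0,0,0],[0,0,0],[0,0,0]]'

```text
clock: 18.0
eef_pos: [441.9, 270.8, 151.0]
tcp_rot: [3.141, 0.003, 0.25]
contact_force: [0.1, -0.2, -3.6]
opening: 0.282
grasp_force: 98.6
```

```bash
cat >> h.py <<'E'
GT=np.array([0.9,0,-16.9]); EM=GT+[105,29,0]   # knife grip and edge_mid in tool axes (mm)
def kn(edge,yaw,tilt,pitch=0):
    """TCP pose that puts edge_mid at `edge`, knife yaw, tilt (deg, spine rising)"""
    R=Ro.from_euler("z",yaw)*Ro.from_euler("y",pitch,degrees=True)*Ro.from_euler("x",tilt,degrees=True)*Ro.from_euler("x",np.pi)
    return np.array(edge)-R.apply(EM),R
E
python3 - <<'E'
from h import *
s=r.sense(); print(s["eef_pos"],s["tcp_rot"],s["opening"],s["grasp_force"],s["contact_force"],s["wrist_torque"])
p,R=kn([595,-246,130],-.185,0); print(p); to(p,R)
f=r.grab_frame("scene"); g=r.grab_frame("top")
k=s["eef_pos"]; Rn=Ro.from_euler("xyz",s["tcp_rot"])
pts=[k+Rn.apply(GT+[a,b,0]) for a,b in((219,0),(35,29),(-87,0))]  # ~tip, heel, handle end
q=proj("scene",pts); print(q)
lo=q.min(0).astype(int)-20
a=cv2.resize(f[lo[1]:lo[1]+100,lo[0]:lo[0]+133],(800,600),interpolation=cv2.INTER_CUBIC)
for u in q: cv2.circle(a,tuple(((u-lo)*6).astype(int).tolist()),4,(0,0,255),1)
cv2.imwrite("pics/s8.png",a)
E
```

```text
[441.93215643 270.76785124 150.95558916] [3.14145275e+00 2.91111243e-03 2.50183844e-01] 0.28173323629544844 98.59630823135376 [ 0.06858748 -0.21850581 -3.60083749] [-0.0065451   0.23779978  0.00917096]
[ 496.24150053 -198.01491083  113.1       ]
d [-0.0633, 0.4676, 0.0381] rot [0.04, 0.16, 24.93] n 7.574945286689409 clk 18.0
[[288.99258415 319.58689103]
 [331.16122973 268.28041712]
 [369.58403189 248.31549186]]
```

View pics/s8.png

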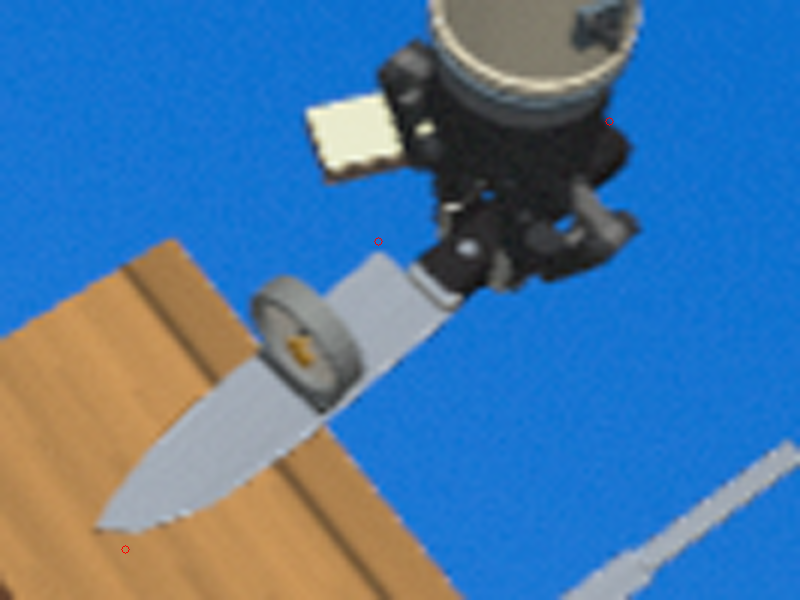

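The knife is held by its handle and looks level. Its heel corner is at crop (378,254), against (378,241) predicted. I'll quantify the possible droop by registering the blade masks from before and after the lift.

```bash
cat > drp.py <<'E'
from h import *
def resid(c,im0,im1,grip0,yaw0,tcp,R):
    # blade-plane points (knife axes, from grip) -> px in both pictures
    ks=np.array([[x,y,0] for x in(40,130,215) for y in(-25,10)],float)
    w0=np.array([*grip0,19.25])+Ro.from_euler("z",yaw0).apply(ks)
    w1=np.array(tcp)+R.apply(GT+ks*[1,-1,-1])
    p0,p1=proj(c,w0),proj(c,w1)
    H=cv2.findHomography(p0,p1)[0]
    def mk(im):
        f=cv2.cvtColor(im,cv2.COLOR_BGR2HSV); m=((f[...,1]<75)&(f[...,2]>90)).astype(np.float32); return m
    hull=cv2.convexHull(np.float32(p1)).astype(np.int32)
    reg=cv2.dilate(cv2.fillConvexPoly(np.zeros(im0.shape[:2],np.uint8),hull,1),np.ones((17,17)))
    a=cv2.GaussianBlur(cv2.warpPerspective(mk(im0),H,(560,420)),(0,0),1); b=cv2.GaussianBlur(mk(im1),(0,0),1)
    W=np.eye(2,3,dtype=np.float32)
    cc,W=cv2.findTransformECC(a,b,W,cv2.MOTION_EUCLIDEAN,(3,200,1e-6),reg,5)
    print(c,"ecc",round(cc,3))
    for k,p in zip(ks,p1): print(k[:2],np.round(p),"moved",np.round(W[:,:2]@p+W[:,2]-p,2))
E
python3 - <<'E'
from drp import *
s=r.sense(); R=Ro.from_euler("xyz",s["tcp_rot"]); print(s["eef_pos"],s["tcp_rot"])
for c in("top","scene"):
    try: resid(c,cv2.imread(f"pics/{c}0.png"),r.grab_frame(c),(443.9,272),.25,s["eef_pos"],R)
    except Exception as e: print(c,e)
for d in([0,0,-10],[0,10,0],[10,0,0]): print(d,[proj(c,[np.array([560,290,165])+d])[0]-proj(c,[[560,290,165]])[0] for c in("top","scene")])
E
```

```text
[441.76182417 270.66247943 150.4351856 ] [3.14112421 0.00402558 0.25015014]
top ecc 0.834
[ 40. -25.] [172. 226.] moved [ 1.66 -2.98]
[40. 10.] [158. 230.] moved [ 1.86 -2.32]
[130. -25.] [163. 190.] moved [ 0.  -2.5]
[130.  10.] [149. 194.] moved [ 0.2  -1.85]
[215. -25.] [154. 157.] moved [-1.55 -2.06]
[215.  10.] [140. 161.] moved [-1.35 -1.42]
scene ecc 0.992
[ 40. -25.] [331. 270.] moved [0.5  0.66]
[40. 10.] [341. 279.] moved [0.39 0.78]
[130. -25.] [307. 291.] moved [0.24 0.36]
[130.  10.] [317. 300.] moved [0.12 0.47]
[215. -25.] [283. 312.] moved [-0.02  0.05]
[215.  10.] [293. 321.] moved [-0.14  0.17]
[0, 0, -10] [array([1.00540186, 0.46708964]), array([-0.17255358,  1.70781604])]
[0, 10, 0] [array([-4.11367546,  0.10241855]), array([1.97285031, 3.04786811])]
[10, 0, 0] [array([-0.00998357, -4.09906462]), array([-3.29464508,  1.67524811])]
```

The scene camera agrees with the prediction to under 1 px with no droop. Carrying the knife over the stone.

Emit:
carry_out --delta_pos '[[-0.0633,0.4676,0],[-0.0633,0.4676,0],[-0.0633,0.4676,0],[-0.0633,0.4676,0],[-0.0633,0.4676,0],[-0.0633,0.4676,0],[-0.0633,0.4676,0],[-0.0633,0.4676,0]]' --rot '[[0,0,24.9],[0,0,24.9],[0,0,24.9],[0,0,24.9],[0,0,24.9],[0,0,24.9],[0,0,24.9],[0,0,24.9]]'

```text
clock: 19.2
eef_pos: [497.1, -200.3, 151.1]
tcp_rot: [3.141, 0.002, -0.186]
contact_force: [0.3, 0.1, -2.7]
opening: 0.288
grasp_force: 99.3
```

Emit:
carry_out --delta_pos '[[0,0,0],[0,0,0],[0,0,0]]' --rot '[[0,0,0],[0,0,0],[0,0,0]]'

```text
clock: 19.58
eef_pos: [497.0, -196.2, 151.6]
tcp_rot: [-3.141, 0.002, -0.183]
contact_force: [-0.7, -0.2, -2.9]
opening: 0.283
grasp_force: 99.4
```

```bash
python3 - <<'E'
from drp import *
s=r.sense(); R=Ro.from_euler("xyz",s["tcp_rot"]); print(s["eef_pos"],s["tcp_rot"],s["qpos"],s["wrist_torque"],s["contact_force"])
f=r.grab_frame("scene"); cv2.imwrite("pics/sc9.png",f)
resid("scene",cv2.imread("pics/scene0.png"),f,(443.9,272),.25,s["eef_pos"],R)
p,R=kn([595,-246,60],-.185,0); print(p); to(p,R)
E
```

```text
[ 497.01229738 -196.17608437  151.59394563] [-3.14123646e+00  2.08369601e-03 -1.83155206e-01] [-3.78709620e-01  3.02993447e-01  1.89600858e+00 -6.84613931e-05
  9.44703817e-01  1.37528246e+00] [0.03514739 0.20241679 0.01903949] [-0.73648484 -0.15533027 -2.86926026]
scene ecc 0.811
[ 40. -25.] [237. 157.] moved [-0.2   1.54]
[40. 10.] [240. 165.] moved [-0.29  1.57]
[130. -25.] [209. 164.] moved [-0.28  1.24]
[130.  10.] [212. 172.] moved [-0.36  1.27]
[215. -25.] [182. 171.] moved [-0.35  0.95]
[215.  10.] [184. 179.] moved [-0.43  0.98]
[ 496.24150053 -198.01491083   43.1       ]
d [-0.0004, 0.002, 0.1087] rot [-0.01, 0.1, 0.12] n 1.7389542400399876 clk 19.625
```

Emit:
carry_out --delta_pos '[[-0.0004,0.002,0.04],[-0.0004,0.002,0.08],[-0.0004,0.002,0.108],[-0.0004,0.002,0.108],[-0.0004,0.002,0.108]]' --rot '[[0,0.1,0.1],[0,0.1,0.1],[0,0.1,0.1],[0,0.1,0.1],[0,0.1,0.1]]'

```text
clock: 20.25
eef_pos: [497.3, -199.0, 45.0]
tcp_rot: [3.141, -0.002, -0.185]
contact_force: [-0.3, -0.5, -2.9]
opening: 0.282
grasp_force: 99.2
```

```bash
python3 - <<'E'
from h import *
s=r.sense(); print(s["eef_pos"],s["tcp_rot"],s["contact_force"])
p,R=kn([595,-246,38.25],-.185,0); print(p); to(p,R)
f=r.grab_frame("scene"); 
for c in("top","scene"): print(c,proj(c,[[595,-246,37]]))
cv2.imwrite("pics/sc10.png",f); cv2.imwrite("pics/s10.png",cv2.resize(f[140:240,170:290],(720,600),interpolation=cv2.INTER_CUBIC))
E
```

```text
[ 497.28721541 -199.02733595   44.97351185] [ 3.14138583e+00 -1.84509972e-03 -1.85334841e-01] [-0.27641232 -0.51833016 -2.91120969]
[ 496.24150053 -198.01491083   21.35      ]
d [-0.0013, -0.0008, 0.0236] rot [0.01, -0.11, -0.02] n 0.37869293910402685 clk 20.25
top [[371.59948156 183.74596742]]
scene [[220.82749597 186.87681046]]
```

View pics/s10.png

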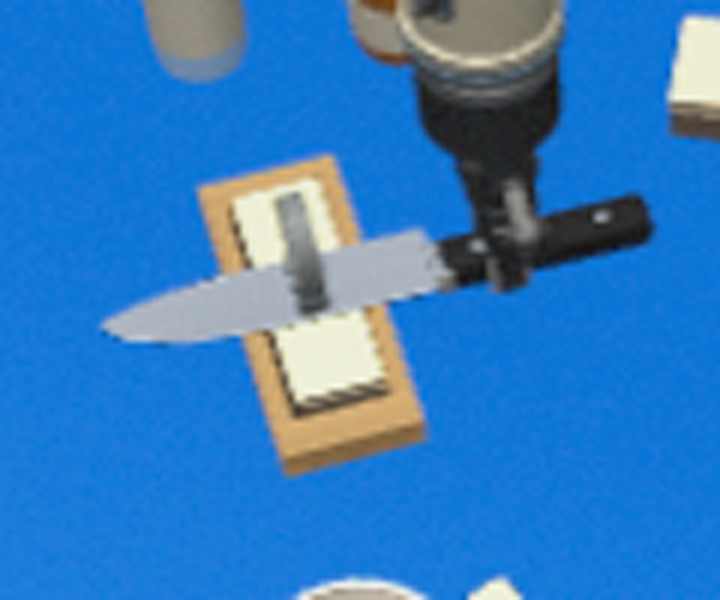

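The knife is level across the stone's middle: blade at crop (300,290), stone centre at (305,281), gauge uppermost. Lowering gently.

Emit:
carry_out --delta_pos '[[-0.0013,-0.0008,0.01],[-0.0013,-0.0008,0.018],[-0.0013,-0.0008,0.0205],[-0.0013,-0.0008,0.0205],[-0.0013,-0.0008,0.0205]]' --rot '[[0,0,0],[0,0,0],[0,0,0],[0,0,0],[0,0,0]]'

```text
clock: 20.92
eef_pos: [495.5, -198.3, 23.6]
tcp_rot: [3.142, -0.001, -0.186]
contact_force: [-0.7, 0.2, -2.8]
opening: 0.282
grasp_force: 99.2
```

Emit:
carry_out --delta_pos '[[0,0,0.001],[0,0,0.0015],[0,0,0.0015]]' --rot '[[0,0,0],[0,0,0],[0,0,0]]'

```text
clock: 21.3
eef_pos: [495.5, -198.2, 22.1]
tcp_rot: [3.142, -0.001, -0.186]
contact_force: [0.7, 0.5, -2.0]
opening: 0.283
grasp_force: 99.2
```

Emit:
carry_out --delta_pos '[[0,0,0.0005],[0,0,0.001],[0,0,0.001]]' --rot '[[0,0,0],[0,0,0],[0,0,0]]'

```text
clock: 21.68
eef_pos: [495.5, -198.2, 21.2]
tcp_rot: [3.142, -0.001, -0.186]
contact_force: [-2.9, 0.5, 2.0]
opening: 0.277
grasp_force: 100.0
```

```bash
python3 - <<'E'
from h import *
s=r.sense(); print(s["eef_pos"],s["tcp_rot"],s["contact_force"],s["wrist_torque"])
E
```

```text
[ 495.46270383 -198.22228924   21.17103796] [ 3.14153310e+00 -9.65591825e-04 -1.86114921e-01] [-2.93483799  0.48876146  1.97757433] [ 0.0554403   0.02873954 -0.01888953]
```

Blade is lightly down flat: force rose by about 5 N, and the height is 21.2 against 21.35 predicted. Now rock it up about the edge.

Emit:
carry_out --delta_pos '[[0,-0.00065,-0.00128],[0,-0.00125,-0.0026],[0,-0.0018,-0.0039],[0,-0.0023,-0.0053],[0,-0.0027,-0.00665],[0,-0.00306,-0.00804],[0,-0.00336,-0.00945],[0,-0.0036,-0.01086]]' --rot '[[2.5,0,0],[5,0,0],[7.5,0,0],[10,0,0],[12.5,0,0],[15,0,0],[17.5,0,0],[20,0,0]]'

```text
clock: 22.68
eef_pos: [496.3, -194.6, 32.1]
tcp_rot: [-2.791, -0.001, -0.186]
contact_force: [-1.6, 1.1, 2.3]
opening: 0.281
grasp_force: 99.8
```

Emit:
carry_out --delta_pos '[[0,0,0],[0,0,0],[0,0,0],[0,0,0]]' --rot '[[0,0,0],[0,0,0],[0,0,0],[0,0,0]]'

```text
clock: 23.18
eef_pos: [496.4, -194.8, 32.0]
tcp_rot: [-2.793, -0.001, -0.186]
contact_force: [0.0, -0.7, 3.3]
opening: 0.279
grasp_force: 99.9
```

```bash
python3 - <<'E'
from h import *
s=r.sense(); R=Ro.from_euler("xyz",s["tcp_rot"]); print(s["eef_pos"],s["contact_force"],s["wrist_torque"])
ax=R.as_matrix(); print("knife x",ax[:,0],"knife y",-ax[:,1],"tilt",np.degrees(np.arcsin(-ax[2,1])))
print("edge_mid",s["eef_pos"]+R.apply(EM),"heel/tip edge z",[(s["eef_pos"]+R.apply(EM+[d,0,0]))[2] for d in(-65,40)])
E
```

```text
[ 496.40262351 -194.75237175   31.99370224] [ 2.33641092e-03 -7.14357427e-01  3.31122818e+00] [-0.26192633 -0.24150264  0.02475999]
knife x [ 0.98276854 -0.18483444  0.00149067] knife y [0.17324113 0.92387862 0.34122692] tilt 19.95164234388077
edge_mid [ 594.36465353 -246.7818203    38.14164149] heel/tip edge z [np.float64(38.04474800040678), np.float64(38.20126825606455)]
```

Emit:
carry_out --delta_pos '[[0,0,0],[0,0,0],[0,0,0],[0,0,0],[0,0,0],[0,0,0]]' --rot '[[0,0,0],[0,0,0],[0,0,0],[0,0,0],[0,0,0],[0,0,0]]'

```text
clock: 23.92
eef_pos: [496.3, -194.8, 31.9]
tcp_rot: [-2.793, -0.001, -0.186]
contact_force: [3.3, -0.9, 3.1]
opening: 0.284
grasp_force: 99.8
```

```bash
python3 - <<'E'
from h import *
f=r.grab_frame("scene"); g=r.grab_frame("top"); s=r.sense(); print(s["eef_pos"],s["tcp_rot"],s["contact_force"],s["wrist_torque"])
a=cv2.resize(f[165:215,190:260],(560,400),interpolation=cv2.INTER_CUBIC); b=cv2.resize(f[160:215,200:245],None,fx=0.1,fy=.1) 
t=cv2.resize(g[160:210,345:375],(240,400),interpolation=cv2.INTER_CUBIC)
cv2.imwrite("pics/s11.png",np.hstack([a,t]))
E
```

```text
[ 496.28134043 -194.75028327   31.88245927] [-2.79269602e+00 -1.15847936e-03 -1.86198509e-01] [ 2.99332164 -0.65385606  3.16560231] [-0.28784486 -0.77571636 -0.07480486]
```

View pics/s11.png

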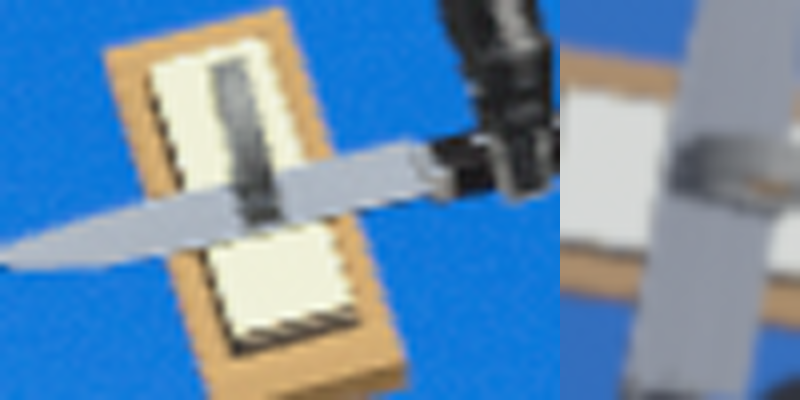

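The knife sits rocked up across the middle of the stone, tilted spine-up by 19.95° at the tool; the dial face itself is too oblique to read. I'll ease the push slightly and check that it is steady.

Emit:
carry_out --delta_pos '[[0,0,-0.0002],[0,0,-0.0002],[0,0,-0.0002],[0,0,-0.0002],[0,0,-0.0002],[0,0,-0.0002],[0,0,-0.0002],[0,0,-0.0002]]' --rot '[[0.05,0,0],[0.05,0,0],[0.05,0,0],[0.05,0,0],[0.05,0,0],[0.05,0,0],[0.05,0,0],[0.05,0,0]]'

```text
clock: 25.02
eef_pos: [496.0, -194.7, 32.0]
tcp_rot: [-2.792, -0.001, -0.186]
contact_force: [3.5, -1.7, 2.4]
opening: 0.28
grasp_force: 99.8
```

```bash
python3 - <<'E'
from h import *
for i in range(4):
    r.grab_frame("top"); s=r.sense(); print(s["eef_pos"].round(2),s["contact_force"].round(2),s["wrist_torque"].round(3),np.degrees(np.arcsin(-Ro.from_euler("xyz",s["tcp_rot"]).as_matrix()[2,1])).round(2))
E
```

```text
[ 496.02 -194.71   32.01] [ 3.51 -1.28  2.57] [-0.399 -0.76  -0.153] 20.05
[ 496.04 -194.73   32.03] [ 2.84 -0.54  2.7 ] [-0.387 -0.767 -0.14 ] 20.05
[ 496.02 -194.69   32.04] [ 3.63 -1.25  2.89] [-0.499 -0.744 -0.149] 20.05
[ 496.03 -194.72   32.01] [ 3.56 -1.17  3.45] [-0.395 -0.76  -0.151] 20.05
```

Steady: tilt 20.05°, about 5.7 N on the edge, knife held with 100 N. Handing in.

```bash
python3 -c "
from rig import r
print(r.sign_off())"
```

```text
the job is handed in; nothing more can be done
None
```

I handed the job in with the whetstone seated flat in its holder and released, and the knife held across its middle, edge resting on it with about 6 N; the 20.05° tilt comes from the arm's pose, because the dial was too oblique to read.

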